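Close the bench computer: fold the drive cage, hook the cover, latch it

TASK

The memory in the bench computer has been changed; close the machine up again. Fold the raised drive cage down flat into the case, tilt the loose access cover to hook its tongue under the lip of the fixed top, and lower the opposite edge under control (do not let it drop) until the cover lies flush in its seat. Then push the sliding latch fully shut over the cover's edge, let go, and leave the other things on the bench where they are.

Things in the scene. Friction and masses are not known exactly. Their poses are not given: they have to be found in the camera images.
- computer: Grey bench computer lying flat, fixed: 220 mm (x, front to back) by 280 mm (y, right to left) by 70 mm high. Origin: centre of its underside, z up; its black bezel faces -x, towards the robot, within 0.2 rad. The left 90 mm of its top (y +50 to +140) is fixed sheet ending in the lip; right of that is the open seat for the cover (y -105 to +50), then the right rim with the latch.
- lip (a point): Middle of the lower right edge of the lip (at x 0, y +50, z 65 mm of the computer, same axes). The lip, 5 mm thick, is the right edge of the fixed top; under it is a slot 10 mm high (ledge 10 mm below this point), 156 mm long in x and more than 25 mm deep to +y.
- seat (a point): Where the cover's origin lies when closed (x 0, y -27.5, z 55 mm of the computer, same axes). The seat is a recess 176 mm (x) by 155 mm (y), its ledge 55 mm and rims 70 mm above the bench; rims bevelled 5 mm inside. The ledge is 10 mm wide or more; at the left it starts 16 mm before the lip and runs on under it. Play of the closed cover: 3 mm either way in x, 2.5 mm in y.
- cage (a joint): Angle of the drive cage about its hinge, rad: 0 = folded down flat inside the case (a firm stop), up to 1.35 = nearly upright. It stays where it is left; about 3 to 5 N at its free edge move it. Raised, it stands in the way of the cover.
- cage_hinge (a point): Point on the cage's hinge axis, amid its width (x +20, y +20, z 40 mm of the computer, same axes); the axis runs along x. The cage is a silver drive in a steel carrier, 104 mm wide in x, reaching 100 mm from the hinge. Folded down it points from the hinge to -y (right); it rises by swinging its free edge up and to the left.
- cage_edge (a point): Middle of the free edge of the cage on its broad face that lies up when folded (6 mm above the hinge line, 46 mm above the bench, when folded). Raised, this face looks to the left (+y of the computer); push on it.
- cover: Loose grey access cover, a shallow sheet pan 170 mm (x) by 150 mm (y) by 15 mm high, about 0.34 kg, lying flat on the bench to the left or right of the computer with its handle up. Origin: centre of the pan's underside, z up, y towards its tongue; it lies turned up to 0.4 rad from the robot's axes.
- cover_tongue (a point): Middle of the tip of the cover's steel tongue (at x 0, y +89, z +2 mm of the cover). The tongue stands out 14 mm from the pan's +y side, is 130 mm wide along x, 4 mm thick, its underside level with the pan's.
- cover_handle (a point): Centre of the grip bar of the black bow handle on the cover (at x 0, y 0, z +42 mm of the cover). The bar runs along the cover's x, is 90 mm long, 10 mm thick (y) and 18 mm high; 18 mm are free beneath it.
- latch (a joint): Opening of the sliding latch, m: 0 = fully shut (its plate reaches about 10 mm over the closed cover's right edge, 2.5 mm above it), 0.024 = fully open (drawn back to the right). It slides along the computer's y, to +y to shut, takes about 2 N and has a firm stop at either end.
- latch_grip (a point): Top middle of the latch's black ribbed grip, 90.5 mm above the bench. The grip is 54 mm along x, 9 mm thick along y (this point is at the middle) and 15 mm high; shut, it is at x 0, y -112.5 mm of the computer. Push its right face to +y.
- tool_case: Red and black meter case, 152 x 132 x 50 mm, bystander on the side of the computer where the cover is not.
- screw_box: Small carton, 45 x 70 x 22 mm, bystander lying on the left back part of the computer's fixed top.
- mug: Dark mug behind the computer, 107 mm high, bystander.
- tape_brown: Roll of brown tape, 104 mm across, 48 mm high, behind the computer, bystander.
- esd_brush: Black brush, 195 mm, lying at the right of the bench, bystander.
- notebook: Dark notebook, 148 x 105 x 13 mm, at the back left, bystander.
- label_roll: White roll, 72 mm across, 40 mm high, behind the computer, bystander.
- air_duster: Spray can, 204 mm high, at the back, bystander.

How it is judged:
On the way, in this order (a step that is already met when the one before it is completed fails the run):
1. the drive cage is folded down flat (value of joint cage below 0.05 rad), for 0.2 s.
2. the cover, still tilted, has its tongue hooked under the lip (y of cover_tongue in the frame of lip above 0.003 m and z of cover_tongue in the frame of lip between -0.012 and -0.001 m and x of cover_tongue in the frame of lip between -0.02 and 0.02 m and angle between cover's own z axis and vertical between 0.05 and 0.8 rad), for 0.1 s.
3. the cover lies flush in its seat, tongue under the lip (x of cover in the frame of seat between -0.006 and 0.006 m and y of cover in the frame of seat between -0.005 and 0.005 m and z of cover in the frame of seat between -0.003 and 0.003 m and angle between cover's own z axis and vertical below 0.03 rad and y of cover_tongue in the frame of lip above 0.004 m and z of cover_tongue in the frame of lip below -0.003 m), for 0.2 s.
4. the latch is pushed fully shut over the cover's edge (value of joint latch below 0.004 m), for 0.2 s.
At the end, for the whole second after the job is handed in: The cover lies at rest and flush in its seat (within 6 mm of seat along x, 5 mm along y, 3 mm in height, tilted less than 0.03 rad) with its tongue at least 4 mm under the lip; the drive cage is folded (under 0.05 rad); the latch is shut (under 4 mm open) (all of step 3 and value of joint cage below 0.05 rad and value of joint latch below 0.004 m and linear speed of cover below 0.01 m/s); the robot touches nothing.
It fails at once if the hooked cover is let drop (its free edge falls, turning faster than 3.2 rad/s) (angular speed of cover above 3.2 rad/s and y of cover_tongue in the frame of lip above 0 m and horizontal distance between cover_tongue and lip below 0.04 m and distance between cover_tongue and lip below 0.05 m).
It fails at once if a bystander is moved more than 30 mm (distance of any of tool_case, screw_box, mug, tape_brown, esd_brush, notebook, label_roll, air_duster from where it was at the start of the episode above 0.03 m).
It also fails if it takes over 61 s, if anything falls off the work surface, if the arm or the gripper's body presses on something with over 40 N, if the wrist force passes 120 N, or if a joint passes its speed limit or range.

ROBOT

A 6-joint arm with a two-finger parallel gripper is mounted at the origin on a cart in front of the work surface, level with it; the furniture and walls round the work are solid. World frame = base frame: x ahead of the robot, y to its left, z up, the work surface at z = 0. Lengths are in m, angles in rad, forces in N, time in s.
With the tool pointing down it reaches from about 0.3 to 0.775 m from the base axis. Payload 14.6 kg.
Tool frame: the origin (TCP) lies midway between the tips of the shut fingers; the grasp point (between the pads) lies 19 mm behind it; z points along the fingers, y is the line along which they close (so a half turn about z gives the same grasp; the last joint's range is limited). The gripper opens to 85 mm and grips with 20 to 120 N. Pads are 22 mm wide; open, the fingers measure 114 mm over their backs; the gripper's body (76 mm by 85 mm) begins 54 mm behind the grasp point. The pads swing forward as they close: fully open they stand 13 mm farther back than shut.
Start: joints at [-0.067, 0.3, 1.521, -0, 1.321, -0.067], TCP at [0.55, -0, 0.231] pointing down, gripper open.
Joint ranges: [-3.03, 3.03], [-0.79, 2.21], [0.23, 2.52], [-1.04, 4.18], [0, 3.07], [-2.55, 2.55]. Speed limits (rad/s): [2.22, 2.22, 2.57, 3.14, 3.14, 3.14].

INTERFACE

Orientations are given as a unit quaternion [x, y, z, w].
In Python, from plant import arm gives the robot as it stands. The module is installed in compiled form; this text tells all that it offers. Calls block until the motion is done:
- arm.move_to(position, orientation): joint-space move of the TCP to a pose.
- arm.move_linear(position, rot=None, velocity=0.15): straight line of the TCP; rot=None keeps the orientation; velocity is the mean speed in m/s.
- arm.goto_joints(angles): joint-space move.
- arm.release() and arm.close_gripper(strength=None): open the fingers fully, or close them until they stop; strength is the grip in N (None keeps the last).
- arm.wait(seconds).
- arm.inverse_kinematics(position, orientation): joint angles nearest the present ones, or None.
- arm.state(): the state.
- arm.read_camera(name): name is "scene" or "side" or "wrist"; returns a dict with "frame" (420x560x3 uint8, red, green, blue), "fx", "fy", "cx", "cy" (pixels), "world_from_camera" (4x4, takes a point from camera to world coordinates). Camera axes: x right, y down, z forward; pixel columns grow to the right and rows downward; lengths in m; the calibration is good to about 2 mm. The wrist camera is an equidistant fisheye: a pixel r from the principal point sees the ray r / f radians off the axis. A picture is of the moment at which its call begins. There is no depth.
A pose or a line that the arm cannot do raises arm.PlanningError and nothing moves.
- arm.job_done(): hands the job in; it is judged then, once.
The state is a dict: "t": time; "joint_pos": joint angles; "qvel": joint speeds; "effort": joint torques, N m; "ee_pos": TCP position; "orientation": TCP orientation; "wrist_force": force on the tool from outside, world axes, zero at the start; "torque": the same for the moment, N m; "finger_gap": finger opening in m; "grasp_force": force on a finger pad.
Only numpy, scipy, OpenCV 4.12 (cv2) and the standard library are available. Lean on these libraries where they do the work, as an engineer would, in place of code of your own. Each camera call takes 0.05 s, during which the arm holds its last target. There are 200 camera calls.

## Working session

There is one attempt and no reset: what is moved stays moved. The work goes in short steps, each a Python script; the robot and the scene stay as the last script left them, time stands still between calls to the robot, and variables do not carry over. Pictures are saved under pics/ and viewed, at most 10 in all, crops included, and the job is handed in when it is done.

```bash
mkdir -p pics
cat > h.py <<'E'
import numpy as np, cv2
from scipy.spatial.transform import Rotation as R
from plant import arm
def shot(name, fn):
    c=arm.read_camera(name); cv2.imwrite('pics/'+fn+'.png',cv2.cvtColor(c['frame'],cv2.COLOR_RGB2BGR))
    np.savez('pics/'+fn+'.npz',**c); return c
def load(fn): return dict(np.load('pics/'+fn+'.npz'))
def ray(c,u,v,fish=False):
    a=np.array([(u-c['cx'])/c['fx'],(v-c['cy'])/c['fy']])
    if fish:
        r=np.linalg.norm(a); d=np.r_[a/r*np.sin(r),np.cos(r)] if r>0 else np.array([0,0,1.])
    else: d=np.r_[a,1]
    T=c['world_from_camera']; return T[:3,3],T[:3,:3]@d
def onz(c,u,v,z,fish=False):
    o,d=ray(c,u,v,fish); return o+d*(z-o[2])/d[2]
def proj(c,p):
    T=np.linalg.inv(c['world_from_camera']); q=T[:3,:3]@np.array(p)+T[:3,3]; return c['fx']*q[0]/q[2]+c['cx'],c['fy']*q[1]/q[2]+c['cy']
E
python3 - <<'E'
from h import *
for n in ['scene','side','wrist']:
    c=shot(n,n+'0'); print(n,c['fx'],c['cx'],c['cy'],c['world_from_camera'].round(3).tolist())
print(arm.state())
E
```

```text
scene 416.8820136240391 283.3534830548854 212.08162999645577 [[0.588, -0.531, 0.61, -0.335], [-0.809, -0.365, 0.461, -0.782], [-0.022, -0.765, -0.644, 1.093], [0.0, 0.0, 0.0, 1.0]]
side 417.97013232956255 285.86894054920145 209.56917715149754 [[-0.981, -0.129, 0.145, 0.389], [-0.194, 0.625, -0.756, 1.154], [0.007, -0.77, -0.638, 1.127], [0.0, 0.0, 0.0, 1.0]]
wrist 325.19226210127806 283.9396369975217 211.54223703230525 [[1.0, -0.0, -0.002, 0.55], [-0.001, -0.966, -0.259, 0.065], [-0.002, 0.259, -0.966, 0.373], [0.0, 0.0, 0.0, 1.0]]
{'t': 0.15, 'joint_pos': array([-6.65924872e-02,  3.00323615e-01,  1.52143120e+00,  2.29594838e-05,
        1.32073124e+00, -6.66220860e-02]), 'qvel': array([-0.00119171, -0.0017184 , -0.00197195,  0.00190164, -0.00044933,
        0.00013781]), 'effort': array([ 1.15317634e-03, -5.43663168e+01, -3.61884356e+01, -9.07762978e-05,
        3.16729136e-03,  4.75633647e-05]), 'ee_pos': array([5.49817201e-01, 1.88474602e-05, 2.30865637e-01]), 'orientation': array([ 7.07098258e-01,  7.07115163e-01, -2.85771516e-04, -3.43511444e-04]), 'wrist_force': array([-0.3626111 ,  0.37052906,  0.15385535]), 'torque': array([-0.01781912, -0.00459362,  0.01681018]), 'grasp_force': 0.0, 'finger_gap': 0.08555384131766326}
```

View pics/scene0.png

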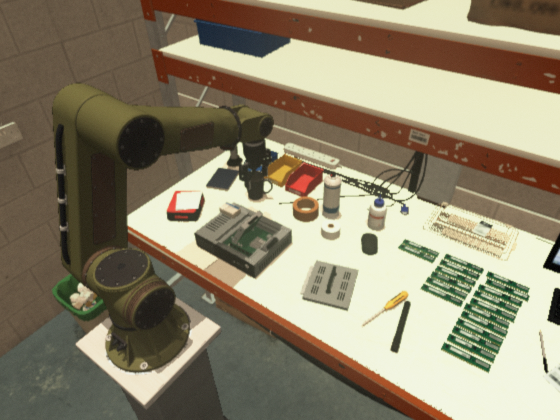

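View pics/side0.png

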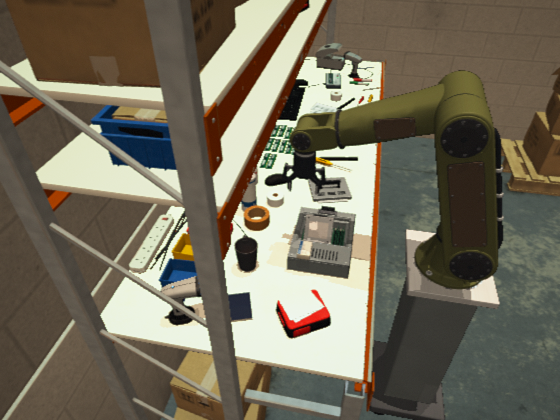

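View pics/wrist0.png

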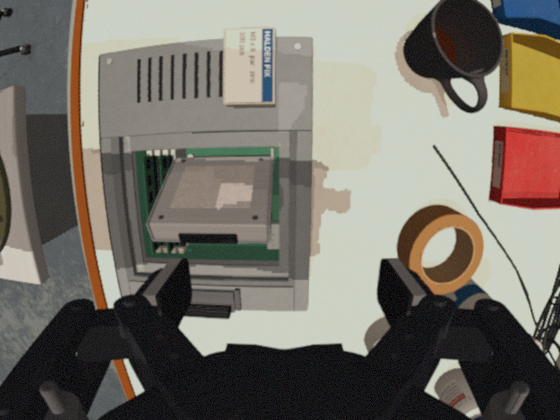

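The scene view shows the computer around (243,237), with the cover to its right at (331,284), handle up. The wrist view shows the computer's top corners near (100,53), (312,38), (307,308) and (128,313). The cage's free edge is near row 235 and the latch grip near (210,312).

Run:
```python
from h import *
c=load('wrist0')
for uv in [(100,53),(312,38),(307,308),(128,313)]: print(uv,onz(c,*uv,.07,True).round(4))
# cover from scene
s=load('scene0'); f=s['frame']
for uv in [(320,261),(357,269),(348,307),(304,297),(331,284)]: print(uv,onz(s,*uv,.0 if uv[0]!=331 else .04).round(4))
w=cv2.resize(cv2.cvtColor(f[240:330,280:380],cv2.COLOR_RGB2BGR),None,fx=4,fy=4,interpolation=cv2.INTER_CUBIC)
w2=cv2.resize(cv2.cvtColor(c['frame'][30:330,80:340],cv2.COLOR_RGB2BGR),None,fx=1.5,fy=1.5,interpolation=cv2.INTER_CUBIC)
o=np.zeros((450,800,3),np.uint8); o[:360,:400]=w; o[:450,400:790]=w2; cv2.imwrite('pics/crop1.png',o)
```

```text
(100, 53) [0.3601 0.1533 0.07  ]
(312, 38) [0.5754 0.1503 0.07  ]
(307, 308) [ 0.5744 -0.124   0.07  ]
(128, 313) [ 0.3623 -0.1417  0.07  ]
(320, 261) [ 0.5555 -0.2659  0.    ]
(357, 269) [ 0.5968 -0.3917  0.    ]
(348, 307) [ 0.437  -0.4457  0.    ]
(304, 297) [ 0.3896 -0.3085  0.    ]
(331, 284) [ 0.4571 -0.3682  0.04  ]
```

View pics/crop1.png

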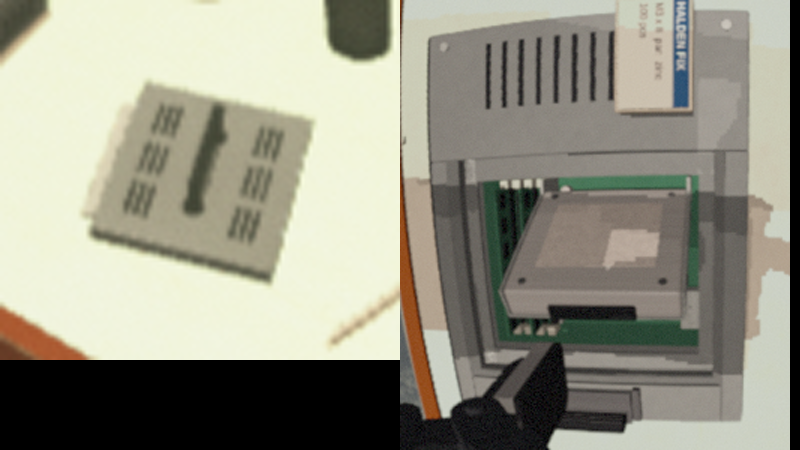

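```bash
cat >> h.py <<'E'
def fit(model,meas): # 2D rigid: meas = Rz(yaw) model + t
    a,b=np.array(model)[:,:2],np.array(meas)[:,:2]; am,bm=a.mean(0),b.mean(0); A,B=a-am,b-bm
    yaw=np.arctan2((A[:,0]*B[:,1]-A[:,1]*B[:,0]).sum(),(A*B).sum()); r=R.from_euler('z',yaw).as_matrix()[:2,:2]
    t=bm-r@am; print('fit t',t.round(4),'yaw',round(yaw,4),'res',np.abs(a@r.T+t-b).max().round(4)); return t,yaw
E
python3 - <<'E'
from h import *
from scipy.optimize import brentq
c=load('wrist0'); s=load('scene0')
t,y=fit([(-.11,.14),(.11,.14),(.11,-.14)],[onz(c,*p,.07,True) for p in [(100,55.3),(312,38),(308.7,310)]])
m=[(.085,.075),(.085,-.075),(-.085,-.075),(-.085,.075)]
fit(m,[onz(s,*p,.015) for p in [(316.8,260.5),(358.3,270.5),(347.5,307),(303,296.5)]])
rz=R.from_euler('z',y).as_matrix()[:2,:2]
for px,x in [((148.7,224),-.032),((270.7,224.7),.072),((209.7,224.3),.02)]:
    def P(th): return np.r_[rz@[x,.02-.1*np.cos(th)+.006*np.sin(th)]+t,.04+.1*np.sin(th)+.006*np.cos(th)]
    for th in np.arange(0.1,1.4,.1):
        p=P(th); q=onz(c,*px,p[2],True); print(round(th,1),(rz.T@(q-p)[:2]*1000).round(1),end=' ')
    print()
E
```

```text
fit t [0.4672 0.0115] yaw -0.0016 res 0.0027
fit t [ 0.4811 -0.3567] yaw 0.2961 res 0.0042
0.1 [-32.5  33.8] 0.2 [-27.9  34.8] 0.3 [-23.5  34.7] 0.4 [-19.3  33.6] 0.5 [-15.2  31.4] 0.6 [-11.4  28.3] 0.7 [-7.9 24.1] 0.8 [-4.7 19. ] 0.9 [-1.8 13. ] 1.0 [0.7 6.2] 1.1 [ 2.7 -1.3] 1.2 [ 4.4 -9.6] 1.3 [  5.6 -18.5] 
0.1 [-3.3 34.1] 0.2 [-2.9 35.1] 0.3 [-2.5 35. ] 0.4 [-2.  33.8] 0.5 [-1.7 31.7] 0.6 [-1.3 28.5] 0.7 [-1.  24.3] 0.8 [-0.7 19.2] 0.9 [-0.4 13.3] 1.0 [-0.2  6.4] 1.1 [ 0.  -1.1] 1.2 [ 0.2 -9.4] 1.3 [  0.3 -18.3] 
0.1 [-14.9  34.2] 0.2 [-12.5  35.1] 0.3 [-10.2  35.1] 0.4 [-7.9 33.9] 0.5 [-5.8 31.8] 0.6 [-3.8 28.6] 0.7 [-1.9 24.4] 0.8 [-0.2 19.3] 0.9 [ 1.3 13.3] 1.0 [2.6 6.5] 1.1 [ 3.7 -1.1] 1.2 [ 4.5 -9.3] 1.3 [  5.2 -18.2]
```

```bash
cat >> h.py <<'E'
CT=np.array([.4672,.0115]); CY=-.0016
def C(p,T=None): # computer frame -> world
    return np.r_[CT,0]+R.from_euler('z',CY).apply(p)
DOWN=R.from_quat([1,0,0,0]) # tool x = world x, tool y = -world y
def q(yaw,tilt=0): return (R.from_euler('z',yaw)*R.from_euler('x',-tilt)*DOWN).as_quat()
E
python3 - <<'E'
from h import *
arm.close_gripper(20)
Q=q(CY+np.pi/2)
def pt(th,r=.085,w=.011):
    return C([.02,.02-r*np.cos(th)+.006*np.sin(th)+w,.04+r*np.sin(th)+.006*np.cos(th)])
arm.move_to(pt(1.25)+[0,.012,.06],Q)
arm.move_linear(pt(1.25)+[0,.012,0],velocity=.2)
for th in [1.05,.85,.65,.45,.25,.12,0]:
    arm.move_linear(pt(th),velocity=.12); s=arm.state(); print(th,s['t'],s['wrist_force'].round(1),s['ee_pos'].round(4))
for k in range(4):
    if np.linalg.norm(s['wrist_force'])>15: break
    arm.move_linear(pt(0)-[0,0,.002*(k+1)],velocity=.05); s=arm.state(); print(s['wrist_force'].round(1),s['ee_pos'].round(4))
arm.move_linear(pt(0)+[0,0,.1],velocity=.25)
arm.release()
arm.move_to([.44,-.02,.33],q(0)); shot('wrist','wcomp')
arm.move_to([.47,-.355,.25],q(.296)); shot('wrist','wcov')
s=arm.state(); print(s['t'],s['ee_pos'],s['joint_pos'].round(2))
E
```

```text
1.05 2.1917 [-0.9 -0.3  0.1] [0.4877 0.0052 0.1177]
0.85 2.4833 [ 0.4 -0.6  0.8] [ 0.4871 -0.009   0.1079]
0.65 2.775 [-0.2  1.  -0.4] [ 0.487  -0.0215  0.096 ]
0.45 3.0667 [-0.2  0.2  0. ] [ 0.4869 -0.0313  0.0823]
0.25 3.3583 [-0.6 -0.8  0.1] [ 0.4869 -0.0383  0.0668]
0.12 3.6083 [ 0.1 -0.2 -0.3] [ 0.487  -0.0411  0.0562]
0 3.8583 [-0.1 -0.5  0.6] [ 0.4873 -0.0424  0.0463]
[-10.6   1.7  26.5] [ 0.4874 -0.0425  0.0458]
8.275 [ 0.47052702 -0.35407237  0.25057595] [-0.71  0.37  1.38  0.    1.39  0.57]
```

Run:
```python
import cv2,numpy as np
a,b=cv2.imread('pics/wcomp.png'),cv2.imread('pics/wcov.png')
cv2.imwrite('pics/two.png',np.vstack([cv2.resize(a[:, :],(800,600))]));
```

```text
(no output)
```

View pics/two.png

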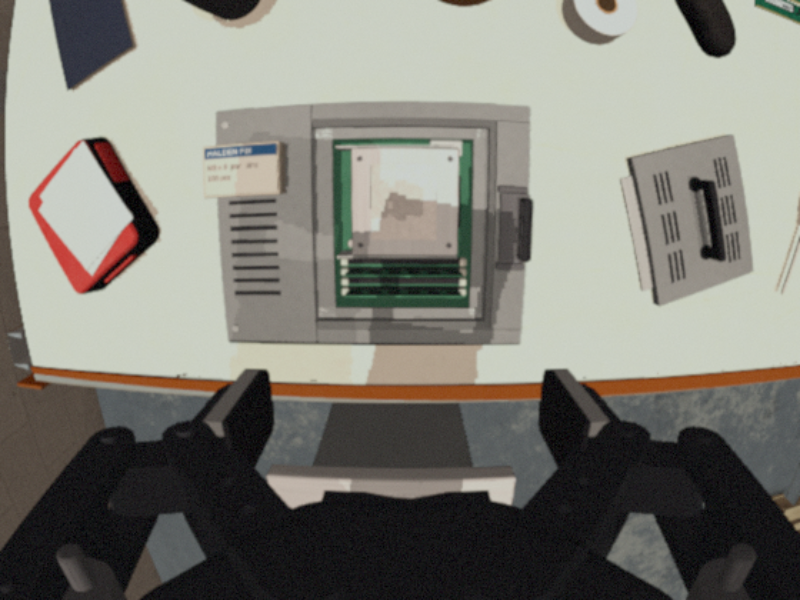

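View pics/wcov.png

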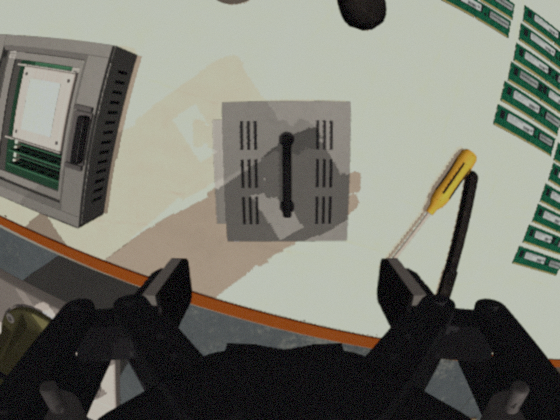

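The cage now lies flat. In wcomp the computer's corners (800×600 scale) are (217,112), (528,107), (521,343) and (231,341). In wcov the cover's corners are (222,102), (350,101), (347,241) and (227,240), its tongue is at the left, and the handle bar runs from (287,138) to (287,212).

Run:
```python
from h import *
c=load('wcomp'); v=load('wcov')
fit([(.11,.14),(.11,-.14),(-.11,-.14),(-.11,.14)],[onz(c,a*.7,b*.7,.07,True) for a,b in [(217,112),(528,107),(521,343),(231,341)]])
# recess opening at rim top: x ±.088(+bevel), y -.105..+.05
for n,a,b,z in [('lipTop',312,113,.07),('lipBot',316,335,.07),('gripTop',530,199,.0905),('gripBot',526,261,.0905)]:
    print(n,onz(c,a*.7,b*.7,z,True).round(4))
fit([(.085,.075),(.085,-.075),(-.085,-.075),(-.085,.075)],[onz(v,a,b,.015,True) for a,b in [(222,102),(350,101),(347,241),(227,240)]])
p=[onz(v,287.5,b,.051,True) for b in (134,216)]; print(p, np.mean(p,0))
```

```text
fit t [0.4659 0.0109] yaw 0.0007 res 0.0028
lipTop [0.566  0.0607 0.07  ]
lipBot [0.3658 0.063  0.07  ]
gripTop [ 0.492  -0.1236  0.0905]
gripBot [ 0.4392 -0.1224  0.0905]
fit t [ 0.4821 -0.3539] yaw 0.301 res 0.0015
[array([ 0.52630677, -0.34098526,  0.051     ]), array([ 0.44162542, -0.36700063,  0.051     ])] [ 0.48396609 -0.35399295  0.051     ]
```

```bash
sed -i 's/^CT=.*/CT=np.array([.4663,.0110]); CY=0.0/' h.py
cat >> h.py <<'E'
def tcp(yt,zt,ph,x=0): # tongue-tip underside at computer (x,yt,zt), tilt ph
    r=R.from_euler('x',-ph); return C(np.array([x,yt,zt])+r.apply([0,-.089,.023])), q(CY,ph)
def rep(n):
    s=arm.state(); print(n,round(s['t'],2),'F',s['wrist_force'].round(1),'T',s['torque'].round(2),s['ee_pos'].round(4),round(float(s['finger_gap']),4)); return s
E
python3 - <<'E'
from h import *
p=np.array([.483,-.354,.0235])
arm.move_to(p+[0,0,.08],q(.30)); arm.move_linear(p,velocity=.12)
arm.close_gripper(60); rep('grip')
arm.move_linear(p+[0,0,.19],velocity=.15); rep('lift')
P,Q=tcp(.03,.12,.2); arm.move_to(P,Q); rep('over'); arm.wait(.3)
shot('wrist','whold'); shot('side','shold'); rep('over')
E
```

```text
grip 10.41 F [0.1 0.4 3. ] T [-0.02  0.13 -0.01] [ 0.4831 -0.3541  0.0237] 0.0088
lift 11.82 F [-0.4  0.7 -3.3] T [ 0.04  0.07 -0.03] [ 0.4827 -0.3538  0.2125] 0.0086
over 13.04 F [ 0.1 -0.7 -3.3] T [ 0.19 -0.02  0.02] [ 0.4667 -0.0422  0.1604] 0.0091
over 13.44 F [ 0.1  0.2 -3.9] T [ 0.22 -0.01  0.  ] [ 0.4664 -0.0419  0.1602] 0.0092
```

View pics/whold.png

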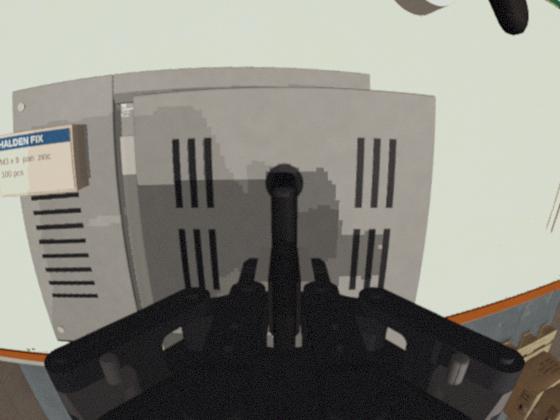

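Run:
```python
from h import *
c=load('whold'); r=R.from_euler('x',-.2)
O=arm.state()['ee_pos']-r.apply([0,0,.023]); print(O)
Tw=c['world_from_camera']
for uv,m in [((133,96),(.085,.075,.015)),((434,97),(.085,-.075,.015))]:
    n=r.apply([0,0,1]); p0=O+r.apply([0,0,.015]); o,d=ray(c,*uv,True); p=o+d*((p0-o)@n)/(d@n)
    print((r.inv().apply(p-O)-m).round(4))
print(onz(c,369,75,.07,True).round(4), onz(c,113,77,.07,True).round(4),'exp',C([.11,-.14,.07]),C([.11,.05,.07]))
```

```text
[ 0.46635444 -0.04650711  0.13765652]
[-0.0014 -0.0014 -0.    ]
[-0.0021  0.0017  0.    ]
[ 0.5734 -0.1267  0.07  ] [0.5728 0.0614 0.07  ] exp [ 0.5763 -0.129   0.07  ] [0.5763 0.061  0.07  ]
```

The cover is held square. Its far corners at (133,96) and (434,97) match the expected positions to within 2 mm, so I'm going on to hook it.

Run:
```python
from h import *
X=-.0007
def go(yt,zt,ph,v=.06):
    P,Q=tcp(yt,zt,ph,X); arm.move_linear(P,Q,velocity=v); return rep((yt,zt,ph))
go(.041,.075,.2,.1); s0=go(.041,.0575,.2)
ok=True
for y in (.047,.051,.0545,.0575):
    s=go(y,.0573,.2,.04)
    if np.linalg.norm(s['wrist_force']-s0['wrist_force'])>8: ok=False; print('contact'); break
if ok: arm.wait(.2); rep('hooked')
shot('wrist','whook'); shot('side','shook'); shot('scene','schook')
```

```text
(0.041, 0.075, 0.2) 14.06 F [-0.   0.3 -3.8] T [0.19 0.03 0.03] [ 0.4659 -0.0307  0.1156] 0.0089
(0.041, 0.0575, 0.2) 14.5 F [ 0.3 -0.1 -3.8] T [ 0.2   0.01 -0.05] [ 0.4655 -0.0307  0.0975] 0.009
(0.047, 0.0573, 0.2) 14.8 F [-0.  -0.6 -2.9] T [0.2  0.   0.01] [ 0.4657 -0.0244  0.0977] 0.0096
(0.051, 0.0573, 0.2) 15.05 F [ 0.1 -0.1 -4.5] T [ 0.21 -0.03  0.02] [ 0.4656 -0.0205  0.0976] 0.0089
(0.0545, 0.0573, 0.2) 15.3 F [-0.1  0.6 -4.1] T [ 0.23 -0.    0.01] [ 0.4656 -0.017   0.0975] 0.0092
(0.0575, 0.0573, 0.2) 15.55 F [-0.2  0.3 -3.8] T [ 0.23 -0.01 -0.03] [ 0.4656 -0.014   0.0975] 0.009
hooked 15.75 F [ 0.2  0.8 -4.6] T [0.19 0.02 0.02] [ 0.4656 -0.0142  0.0975] 0.0089
```

Run:
```python
from h import *
X=-.0007
def go(yt,zt,ph,v=.03):
    P,Q=tcp(yt,zt,ph,X); arm.move_linear(P,Q,velocity=v); return rep((yt,zt,ph))
for yt,zt,ph in [(.0590,.057,.16),(.060,.057,.12),(.0608,.0568,.08),(.0612,.0565,.05),(.0613,.0563,.03),(.0615,.056,.015),(.0615,.0555,.005),(.0615,.055,0),(.0615,.0545,0),(.0615,.054,0)]:
    s=go(yt,zt,ph); f=s['wrist_force']+[0,0,3.5]
    if np.linalg.norm(f)>12 or abs(s['torque'][0])>1.5: print('contact'); break
shot('wrist','wlow')
```

```text
(0.059, 0.057, 0.16) 16.18 F [ 0.5 -0.1 -4.4] T [ 0.17  0.05 -0.05] [ 0.4655 -0.0145  0.0939] 0.0089
(0.06, 0.057, 0.12) 16.44 F [-0.1  0.  -2.9] T [ 0.15 -0.02 -0.01] [ 0.4655 -0.0149  0.0905] 0.0091
(0.0608, 0.0568, 0.08) 16.72 F [-0.1  0.4 -3.3] T [0.01 0.   0.02] [ 0.4655 -0.0153  0.0869] 0.0091
(0.0612, 0.0565, 0.05) 16.97 F [ 0.5 -0.4 -3.7] T [ 0.06 -0.04  0.06] [ 0.4656 -0.0157  0.084 ] 0.0088
(0.0613, 0.0563, 0.03) 17.22 F [ 0.3 -0.6 -5.2] T [-0.03  0.03 -0.01] [ 0.4656 -0.016   0.082 ] 0.009
(0.0615, 0.056, 0.015) 17.47 F [ 0.3  0.3 -3.9] T [ 0.02 -0.01 -0.05] [ 0.4656 -0.0162  0.0803] 0.0092
(0.0615, 0.0555, 0.005) 17.72 F [ 0.6 -0.7 -2.4] T [ 0.09 -0.02 -0.01] [ 0.4656 -0.0164  0.079 ] 0.0092
(0.0615, 0.055, 0) 17.97 F [-4.1  2.3  8. ] T [0.35 0.75 0.05] [ 0.4657 -0.0164  0.0787] 0.0088
contact
```

View pics/wlow.png

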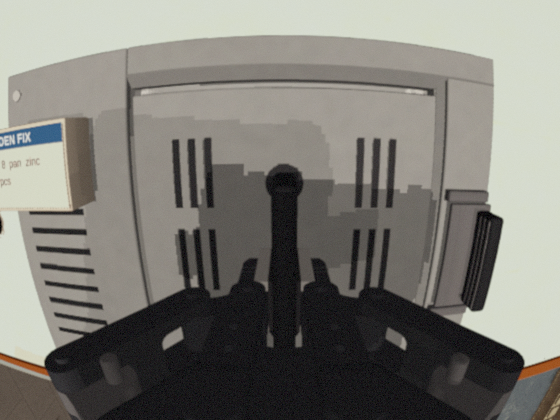

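The cover is down in the recess with a even gap all round: its far edge is at row ~88, and its left and right edges at columns ~133 and ~434. I'll release it and then push the latch.

Run:
```python
from h import *
arm.release(); arm.wait(.2); rep('released')
p=arm.state()['ee_pos']; arm.move_linear(p+[0,0,.1],velocity=.15); shot('wrist','wseat')
arm.close_gripper(20)
Q=q(np.pi/2)
arm.move_to(C([0,-.18,.16]),Q); arm.move_linear(C([0,-.18,.082]),velocity=.15); s0=rep('pre')
for y in [-.155]+list(np.arange(-.150,-.119,.003)):
    arm.move_linear(C([0,y,.082]),velocity=.06); s=rep(round(y,3))
    if abs(s['wrist_force'][1]-s0['wrist_force'][1])>9: print('stop'); break
y=s['ee_pos'][1]-CT[1]
arm.move_linear(C([0,y-.03,.082]),velocity=.1); arm.move_linear(C([0,y-.05,.2]),velocity=.2)
arm.release(); arm.move_to([.44,-.02,.33],q(0)); shot('wrist','wend'); rep('end')
a,b=[load(n)['frame'][:,:,::-1] for n in ('wseat','wend')]
cv2.imwrite('pics/fin.png',np.hstack([cv2.resize(a[:,:],(400,300)),cv2.resize(b[50:260,130:410],(400,300))]))
```

```text
released 18.94 F [ 0.3 -0.4 -0.5] T [0.04 0.05 0.06] [ 0.4656 -0.0165  0.078 ] 0.0851
pre 22.88 F [ 0.3  0.6 -1. ] T [ 0.05  0.   -0.03] [ 0.4667 -0.1691  0.0827] 0.0
-0.155 23.45 F [ 0.1 -0.1 -0.7] T [-0.02  0.02  0.03] [ 0.4664 -0.1438  0.0821] 0.0001
-0.15 23.7 F [ 0.3 -0.6 -0.4] T [-0.02 -0.02 -0.01] [ 0.4663 -0.1389  0.082 ] -0.0001
-0.147 23.95 F [-0.2 -0.4 -0.1] T [-0.04  0.01  0.01] [ 0.4663 -0.1359  0.082 ] 0.0
-0.144 24.2 F [ 0.1  0.4 -0.2] T [-0.04 -0.02 -0.02] [ 0.4663 -0.1328  0.082 ] 0.0001
-0.141 24.45 F [ 0.6 -0.1  0.4] T [-0.02  0.01 -0.01] [ 0.4663 -0.1298  0.082 ] 0.0001
-0.138 24.7 F [-0.5 -0.3  0.9] T [ 0.01 -0.04  0.01] [ 0.4663 -0.1268  0.082 ] 0.0
-0.135 24.95 F [-0.5 -0.1 -0.5] T [ 0.05 -0.01  0.08] [ 0.4663 -0.1238  0.082 ] 0.0001
-0.132 25.2 F [0.2 0.1 0.5] T [ 0.02  0.   -0.  ] [ 0.4663 -0.1208  0.082 ] 0.0003
-0.129 25.45 F [-0.5  0.9 -0.1] T [-0.01 -0.07  0.06] [ 0.4663 -0.1178  0.082 ] 0.0004
-0.126 25.7 F [ 0.3 -7.7 -0.6] T [-1.25  0.06  0.04] [ 0.4663 -0.1155  0.0821] -0.0004
-0.123 25.95 F [ -2.8 -31.3  -3.9] T [-5.24  0.46  0.04] [ 0.4664 -0.1149  0.0823] -0.0004
stop
end 29.64 F [-1.3 -0.6 -0.1] T [ 0.01 -0.05  0.05] [ 0.44   -0.0202  0.3297] 0.0857
```

View pics/fin.png

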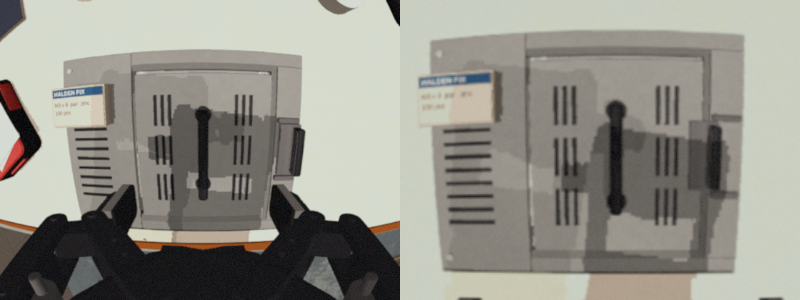

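The left panel shows the cover flush in its seat. The right panel shows the latch grip moved in to (714,157), with its plate over the cover's edge. The firm stop came at the expected spot (TCP about 1–2 mm from where I predicted) and nothing else has moved, so I'm handing in.

```bash
python3 -c "
from plant import arm
print(arm.job_done())"
```

```text
the job is handed in; nothing more can be done
None
```

The job is handed in at about 30 s: cage folded flat, cover hooked and lowered flush, latch pushed to its firm stop, arm clear, and no bystander seen to move; the hand-in call gave no verdict.

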